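# Seat the blue tube carrier in the swinging centrifuge cup and check that it rocks

## Robot

A 6-joint arm with a two-finger parallel gripper is mounted at the origin on the work surface. World frame = base frame: x ahead of the robot, y to its left, z up, the work surface at z = 0. Lengths are in m, angles in rad, forces in N, time in s.
With the tool pointing down it reaches from about 0.4 to 0.925 m from the base axis. Payload 12.5 kg.
Tool frame: the origin (TCP) lies midway between the tips of the shut fingers; the grasp point (between the pads) lies 19 mm behind it (manip.grip_point_offset is the distance from the TCP to the grasp point, in m); z points along the fingers, y is the line along which they close (so a half turn about z gives the same grasp; the last joint's range is limited). The gripper opens to 95 mm and grips with 3 to 60 N. Pads are 20 mm wide; open, the fingers measure 119 mm over their backs; the gripper's body (75 mm by 180 mm) begins 59 mm behind the grasp point.
Start: joints at [1.22, 0.491, 1.559, -0, 1.092, -0.106], TCP at [0.151, 0.606, 0.215] pointing down, gripper open.
Joint ranges: [-3.1, 3.1], [-0.84, 2.19], [0.05, 2.79], [-1.13, 4.28], [0.06, 2.93], [-2.69, 2.69]. Speed limits (rad/s): [2.22, 2.22, 2.79, 3.14, 3.14, 3.14].

## Interface

Orientations are given as a rotation vector (axis times angle).
In Python, from rig import manip gives the robot as it stands. The module is installed in compiled form; this text tells all that it offers.
- The arm moves only by the tool send_rows, never from a script. Its argument "increments" is a list of rows, each an object with "xyz": the shift along the world's x, y, z in units of 40 mm (1.0 is 40 mm), a list of three; "angular": the turn, a rotation vector about the world's x, y, z in units of 8 degrees (1.0 is 8 degrees), a list of three; "gripper": the closure, from 0 (fully open) to 1 (shut). In form: [{"xyz": [x, y, z], "angular": [ax, ay, az], "gripper": gripper}, ...]. A call has 1 to 10 rows; each row shifts and turns the commanded pose from where the row before left it; what a row does not reach is not made up. A row lasts 1/10 s, in which the tool goes at most 50 mm and 8.59 degrees, less where a joint would pass 70% of its speed; a pose out of reach is approached as far as the arm can. A call is refused whole if a number of a shift passes 1 or a number of a turn 1, either way. A call with a gripper value outside its range is refused whole. The fingers move at their own pace and stop on an object; "force" is the grip in N (left out, the last holds). Time passes only in rows, so rows that do not move let the fingers close. It gives the time, the measured TCP pose, the force, the opening and the grip force at its end, in the units of the state.
- manip.observe(): the state, without advancing time (a new reading comes with each control period).
- manip.capture(name): name is "scene" or "side" or "wrist"; returns the picture (400x640x3 uint8, blue, green, red); there is no depth.
- manip.camera_info(name): a dict with "intrinsics" (3x3 intrinsics, pixels), "pose" (4x4, takes a point from camera to world coordinates); the wrist camera has in their place "tool_from_camera" (4x4, takes a point from camera to tool coordinates, whose origin is the TCP and whose axes are the flange's). Camera axes: x right, y up, looking along -z (the intrinsics and any distortion apply to the point x, -y, -z); pixel columns grow to the right and rows downward; lengths in m; the calibration is good to about 2 mm. A picture is of the moment at which its call begins: read the wrist's pose just before it. camera_info takes no time and is no camera call.
- manip.finish_job(): hands the job in; it is judged then, once.
Trained networks look in the newest picture that a camera, given by its name, has taken for a name from the list of things; names that differ only in an ending like _2 or _b are one class to them, and where a whole thing is asked for, a point or a joint stands for the part that bears it (a point fixed in the world has none). Each returns a list of dicts, best first, with "score" (0 to 1); they miss things now and then, are a little off and sometimes report something else, mostly with a low value. They report only what shows in the picture. A call takes as long as a camera call. They do not tell look-alikes from the thing itself.
- manip.outline_of(camera, name): "pixels" (400x640 bool, what is visible of it) and "rect" ([left, top, right, bottom] in pixels, round what is visible of it).
The state is a dict: "clock": time; "joint_pos": joint angles; "qvel": joint speeds; "joint_torque": joint torques, N m; "eef_pos": TCP position; "orientation": TCP orientation; "ft_force": force on the tool from outside, world axes, zero at the start; "wrist_torque": the same for the moment, N m; "grip_width": finger opening in m; "grasp_force": force on a finger pad.
Only numpy, scipy, OpenCV 4.12 (cv2) and the standard library are available. Lean on these libraries where they do the work, as an engineer would, in place of code of your own. Each camera call takes 0.05 s, during which the arm holds its last target. There are 200 camera calls.

## Task

Pick up the blue tube carrier by its stem, lower it upright into the blue-rimmed swinging cup until it sits fully home in the taper, and only then let go. Then nudge its stem sideways with the fingers, across the cup's pivot pins, so that cup and carrier rock over together by clearly more than ten degrees, and draw back so that they swing level again by themselves. Leave the orange carrier, which does not fit, where it stands.

Things in the scene. Friction and masses are not known exactly. Their poses are not given: they have to be found in the camera images.
- blue_carrier: Blue conical tube carrier, loose, 0.3 kg, upright on its small end on the bench. Cone 36 mm high, diameter 36 at the foot, 64 at the top, then a flange of diameter 68, 4 thick, then an upright bare metal stem of diameter 16, from 40 to 95 mm above the foot, to grasp from above. Origin: centre of the foot, z up the stem; round, yaw is free.
- orange_carrier: Orange tube carrier of the same make but wider, loose: foot diameter 60 mm, flange 88, same height and stem. It does not fit the cup. Origin: centre of the foot, z up.
- cup_seat (a point): Where the blue carrier's origin lies when home in the cup, 44 mm above the bench if level; tilts with the cup. z up the cup's axis, y along the pivot pins, x the rocking direction. Steel cup, blue rim, mouth 61 mm wide 76 above the bench, centres the carrier from 10 mm off; its stem then spans 84 to 139 above the bench. Fixed stand: uprights 78 high at y 46 to 58 either side, base 130 x 150 mm.
- cup (a joint): Rocking angle of the cup about its pivot pins (70 mm above the bench), rad: 0 level, positive tips cup and stem towards cup_seat's +x, stops at -0.6 and 0.6. Hangs freely, swings back level in about a second; some 1 N sideways on the stem rocks it: 15 mm of push at mid-stem is about 0.3 rad.
Things that resemble listed ones, but are neither listed nor needed, are in the scene too. Of the things that look like the part that bears cup_seat, the larger one is meant.

How it is judged:
On the way, in this order (a step that is already met when the one before it is completed fails the run):
1. the blue carrier is lowered into the cup while held: within 20 degrees of the cup's axis, within 12 mm of it sideways and at most 15 mm above home (contact force between the fingers and blue_carrier above 0.5 N and horizontal distance between blue_carrier and cup_seat below 0.012 m and z of blue_carrier in the frame of cup_seat between -0.008 and 0.015 m and angle between the z axis of blue_carrier and the z axis of cup_seat, either way round below 0.35 rad), for 0.05 s.
2. the blue carrier sits home in the cup, within 5 mm and 10 degrees, untouched by the fingers, the cup level within 0.1 rad (contact force between the fingers and blue_carrier below 0.1 N and distance between blue_carrier and cup_seat below 0.005 m and angle between the z axis of blue_carrier and the z axis of cup_seat, either way round below 0.175 rad and value of joint cup between -0.1 and 0.1 rad), for 0.1 s.
3. cup and seated carrier are rocked together at least 0.16 rad (9 degrees) to either side by the fingers ((value of joint cup above 0.16 rad or value of joint cup below -0.16 rad) and contact force between the fingers and blue_carrier above 0.05 N and distance between blue_carrier and cup_seat below 0.008 m and angle between the z axis of blue_carrier and the z axis of cup_seat, either way round below 0.2 rad).
At the end, for the whole second after the job is handed in: The blue carrier sits home in the cup (within 5 mm of the seat and 10 degrees of its axis), the cup has swung back level within 0.1 rad, the carrier is released and at rest, and the orange carrier is within 30 mm of where it stood (distance between blue_carrier and cup_seat below 0.005 m and angle between the z axis of blue_carrier and the z axis of cup_seat, either way round below 0.175 rad and value of joint cup between -0.1 and 0.1 rad and linear speed of blue_carrier below 0.03 m/s and distance of orange_carrier from where it was at the start of the episode below 0.03 m); the robot touches nothing.
It fails at once if the orange carrier is moved by more than 30 mm (distance of orange_carrier from where it was at the start of the episode above 0.03 m).
It also fails if it takes over 51 s, if anything falls off the work surface, if the arm or the gripper's body presses on something with over 40 N, if the wrist force passes 120 N, or if a joint passes its speed limit or range.

## Working session

There is one attempt and no reset: what is moved stays moved. The work goes in short steps, Python scripts to look and compute and a tool call to move; the robot and the scene stay as the last step left them, time stands still between calls to the robot, and variables do not carry over. Pictures are saved under pics/ and viewed, at most 10 in all, crops included, and the job is handed in when it is done.

Besides the shell and the picture viewer there is one more tool, called after "Request:" as name([rows], argument=value, ...), one row to a line, values as JSON. send_rows: Moves the arm, as the interface text tells. Its arguments: {"type":"object","properties":{"increments":{"type":"array","items":{"type":"object","properties":{"xyz":{"type":"array","items":{"type":"number"}},"angular":{"type":"array","items":{"type":"number"}},"gripper":{"type":"number"}}}},"force":{"type":"number"}},"required":["increments"]}

```bash
mkdir -p pics; cat > h.py <<'E'
import numpy as np, cv2
from rig import manip
from scipy.spatial.transform import Rotation as R
def cam(n):
    c=manip.camera_info(n); K=np.array(c["intrinsics"])
    if "pose" in c: return K,np.array(c["pose"]),c
    s=manip.observe(); T=np.eye(4); T[:3,:3]=R.from_rotvec(s["orientation"]).as_matrix(); T[:3,3]=s["eef_pos"]
    return K,T@np.array(c["tool_from_camera"]),c
def onz(K,P,u,v,z):
    d=np.linalg.inv(K)@[u,v,1]; d=P[:3,:3]@[d[0],-d[1],-d[2]]; o=P[:3,3]
    return o+d*(z-o[2])/d[2]
def proj(K,P,p):
    q=P[:3,:3].T@(np.array(p)-P[:3,3]); q=K@[q[0],-q[1],-q[2]]; return q[:2]/q[2]
E
python3 - <<'E'
from h import *
for n in ["scene","side","wrist"]:
    K,P,c=cam(n); im=manip.capture(n); cv2.imwrite(f"pics/{n}0.png",im)
    print(n,[k for k in c],K.round(0).tolist(),P.round(3).tolist())
    for t in ["blue_carrier","orange_carrier","cup_seat"]:
        for o in manip.outline_of(n,t): print(n,t,round(o["score"],2),o["rect"],onz(K,P,(o["rect"][0]+o["rect"][2])/2,(o["rect"][1]+o["rect"][3])/2,0.04).round(3))
s=manip.observe();print(s["clock"],s["orientation"],s["ft_force"])
E
python3 -c "
import cv2,numpy as np
a=[cv2.imread(f'pics/{n}0.png') for n in ('scene','side')]
"
```

```text
scene ['intrinsics', 'pose'] [[491.0, 0.0, 327.0], [0.0, 491.0, 194.0], [0.0, 0.0, 1.0]] [[0.048, -0.588, 0.807, 1.166], [0.999, 0.032, -0.036, -0.019], [-0.004, 0.808, 0.589, 0.519], [0.0, 0.0, 0.0, 1.0]]
scene blue_carrier 0.58 [379.9, 201.6, 428.2, 261.7] [0.611 0.121 0.04 ]
scene cup_seat 0.69 [221.1, 196.3, 282.5, 240.0] [ 0.566 -0.109  0.04 ]
scene cup_seat 0.62 [247.1, 159.1, 279.8, 178.7] [ 0.427 -0.099  0.04 ]
side ['intrinsics', 'pose'] [[402.0, 0.0, 325.0], [0.0, 402.0, 201.0], [0.0, 0.0, 1.0]] [[0.939, 0.19, -0.288, 0.32], [-0.345, 0.563, -0.751, -0.547], [0.02, 0.804, 0.594, 0.509], [0.0, 0.0, 0.0, 1.0]]
side blue_carrier 0.91 [327.9, 154.4, 356.7, 198.7] [0.613 0.117 0.04 ]
side orange_carrier 0.62 [249.4, 168.0, 294.4, 216.5] [0.456 0.109 0.04 ]
side cup_seat 0.9 [270.8, 247.7, 301.3, 275.7] [ 0.43  -0.089  0.04 ]
side cup_seat 0.88 [361.5, 209.5, 406.4, 252.6] [ 0.616 -0.072  0.04 ]
wrist ['intrinsics', 'tool_from_camera'] [[351.0, 0.0, 322.0], [0.0, 351.0, 196.0], [0.0, 0.0, 1.0]] [[0.241, -0.943, -0.229, 0.088], [0.97, 0.234, 0.058, 0.623], [-0.001, -0.236, 0.972, 0.385], [0.0, 0.0, 0.0, 1.0]]
0.6 [-3.83631119e-01 -3.11807898e+00 -7.48773429e-05] [-0.50418509  0.40327582 -0.31200405]
```

View pics/scene0.png

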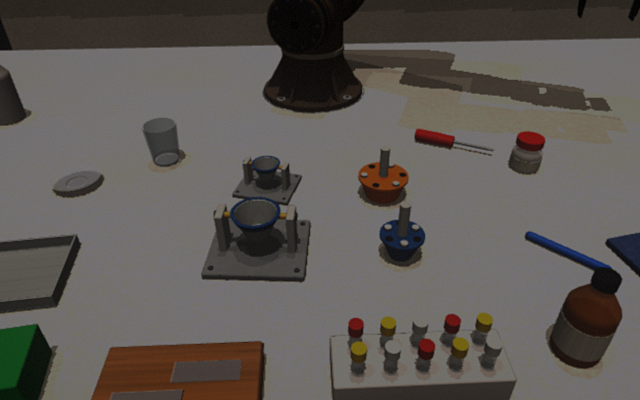

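View pics/side0.png

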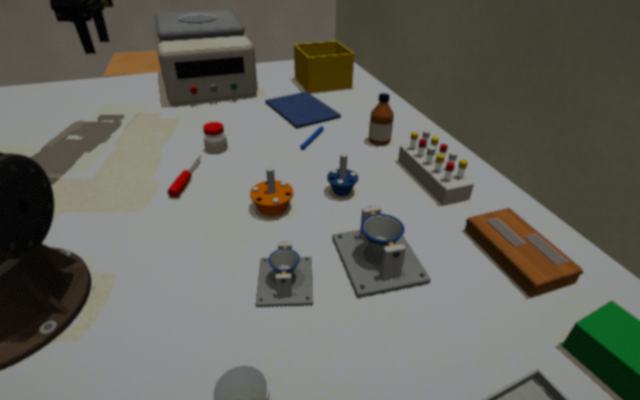

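The scene view shows the blue carrier with its stem top near (405,204), the orange carrier at (384,180), and the large cup's mouth at (256,213), its pins running roughly left to right (world y). The side view shows the blue stem top at (344,156) and the large cup's mouth at (382,230).

```bash
python3 - <<'E'
from h import *
for n,pts in {"scene":[("stemtop",405,204,.095),("foot",402,254,0.0),("mouth",256,213,.076),("upL",222,208,.078),("upR",292,210,.078),("b1",222,220,0.006),("bl",206,275,0.),("br",306,276,0.),("ortop",385,150,.095)],
 "side":[("stemtop",344,156,.095),("mouth",382,230,.076),("upA",372,209,.078),("upB",394,247,.078),("ortop",270,171,.095)]}.items():
    K,P,c=cam(n)
    for t,u,v,z in pts: print(n,t,onz(K,P,u,v,z).round(4))
E
```

```text
scene stemtop [0.6146 0.1169 0.095 ]
scene foot [0.6167 0.1204 0.    ]
scene mouth [ 0.5998 -0.0974  0.076 ]
scene upL [ 0.5878 -0.1478  0.078 ]
scene upR [ 0.5981 -0.0449  0.078 ]
scene b1 [ 0.5261 -0.1648  0.006 ]
scene bl [ 0.6462 -0.174   0.    ]
scene br [ 0.6558 -0.0275  0.    ]
scene ortop [0.4649 0.1098 0.095 ]
side stemtop [0.6108 0.1101 0.095 ]
side mouth [ 0.5915 -0.1054  0.076 ]
side upA [ 0.5992 -0.0505  0.078 ]
side upB [ 0.5896 -0.1505  0.078 ]
side ortop [0.4537 0.1016 0.095 ]
```

Request:
send_rows([
  {"xyz":[0.825,-0.877,-0.027],"angular":[0,0,-0.73],"gripper":0},
  {"xyz":[0.825,-0.877,-0.027],"angular":[0,0,-0.73],"gripper":0},
  {"xyz":[0.825,-0.877,-0.027],"angular":[0,0,-0.73],"gripper":0},
  {"xyz":[0.825,-0.877,-0.027],"angular":[0,0,-0.73],"gripper":0},
  {"xyz":[0.825,-0.877,-0.027],"angular":[0,0,-0.73],"gripper":0},
  {"xyz":[0.825,-0.877,-0.027],"angular":[0,0,-0.73],"gripper":0},
  {"xyz":[0.825,-0.877,-0.027],"angular":[0,0,-0.73],"gripper":0},
])

```text
clock: 1.3
eef_pos: [0.3836, 0.3593, 0.2073]
orientation: [1.454, 2.785, 0.001]
ft_force: [0.5, 1.9, 0.5]
grip_width: 0.0954
grasp_force: 0.0
```

Request:
send_rows([
  {"xyz":[0.825,-0.877,-0.027],"angular":[0,0,-0.73],"gripper":0},
  {"xyz":[0.825,-0.877,-0.027],"angular":[0,0,-0.73],"gripper":0},
  {"xyz":[0.825,-0.877,-0.027],"angular":[0,0,-0.73],"gripper":0},
  {"xyz":[0.825,-0.877,-0.027],"angular":[0,0,-0.73],"gripper":0},
  {"xyz":[0.825,-0.877,-0.027],"angular":[0,0,-0.73],"gripper":0},
  {"xyz":[0.825,-0.877,-0.027],"angular":[0,0,-0.73],"gripper":0},
  {"xyz":[0.825,-0.877,-0.027],"angular":[0,0,-0.73],"gripper":0},
  {"xyz":[0,0,0],"angular":[0,0,0],"gripper":0},
])

```text
clock: 2.1
eef_pos: [0.6165, 0.1111, 0.1989]
orientation: [2.338, 2.097, 0.001]
ft_force: [-1.7, -0.4, -0.6]
grip_width: 0.095
grasp_force: 0.0
```

```bash
python3 - <<'E'
from h import *
n="wrist";K,P,c=cam(n); s=manip.observe(); im=manip.capture(n); cv2.imwrite("pics/wrist1.png",im)
print(s["clock"],s["eef_pos"],R.from_rotvec(s["orientation"]).as_matrix().round(3).tolist(),s["joint_pos"])
print(P.round(3).tolist(),proj(K,P,[.613,.115,.095]),proj(K,P,[.613,.115,.04]))
for o in manip.outline_of(n,"blue_carrier"): print(o["score"],o["rect"])
E
```

```text
2.1 [0.61653869 0.1111019  0.19891756] [[0.108, 0.994, 0.001], [0.994, -0.108, -0.001], [-0.0, 0.001, -1.0]] [ 7.31920303e-02  5.07850719e-01  1.57413515e+00 -7.63761275e-04
  1.05858590e+00  1.82242147e-01]
[[0.994, 0.105, 0.025, 0.624], [-0.107, 0.966, 0.236, 0.177], [0.001, -0.237, 0.971, 0.37], [0.0, 0.0, 0.0, 1.0]] [316.21319248 190.37991444] [317.09129963 177.52676011]
0.81 [283.5, 141.7, 354.2, 207.4]
```

View pics/wrist1.png

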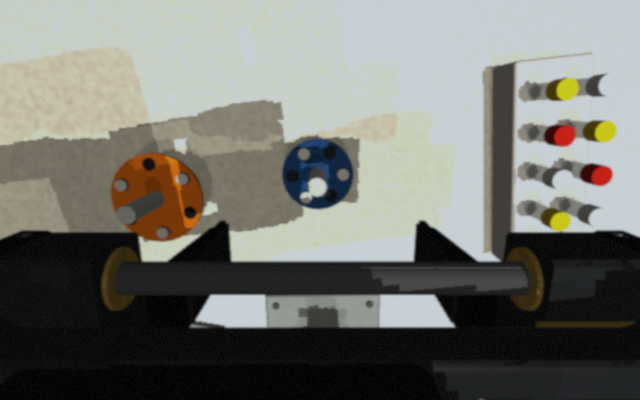

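The wrist view shows the blue carrier's stem top at about (317,187) and its flange centred near (318,174), between the open fingers.

```bash
python3 - <<'E'
from h import *
K,P,c=cam("wrist")
print(onz(K,P,317,187,.095),onz(K,P,318.3,173.5,.040), manip.observe()["eef_pos"])
E
```

```text
[0.61068604 0.12106677 0.095     ] [0.61121546 0.12217073 0.04      ] [0.61353651 0.1144602  0.19904008]
```

```bash
python3 - <<'E'
from h import *
K,P,c=cam("wrist"); im=manip.capture("wrist")
o=manip.outline_of("wrist","blue_carrier")[0];r=o["rect"]
print(r,onz(K,P,(r[0]+r[2])/2,(r[1]+r[3])/2,.040),manip.observe()["eef_pos"])
cv2.imwrite("pics/w2.png",cv2.resize(im[110:240,240:400],None,fx=4,fy=4))
E
```

```text
[287.5, 145.0, 359.4, 212.2] [0.61560304 0.11675714 0.04      ] [0.61275718 0.1159627  0.19950982]
```

View pics/w2.png

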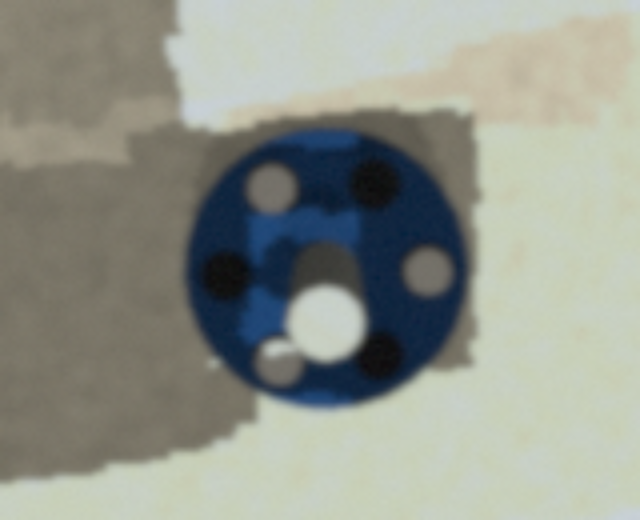

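Refined: stem top at (321,190) and flange centre (322,177), putting the carrier at about (0.614, 0.118). Descending to grasp.

Request:
send_rows([
  {"xyz":[0.025,0.075,-0.8],"angular":[0,0,0],"gripper":0},
  {"xyz":[0,0,-0.9],"angular":[0,0,0],"gripper":0},
  {"xyz":[0,0,-0.9],"angular":[0,0,0],"gripper":0},
  {"xyz":[0,0,-0.6],"angular":[0,0,0],"gripper":0},
  {"xyz":[0,0,-0.3],"angular":[0,0,0],"gripper":0},
  {"xyz":[0,0,0],"angular":[0,0,0],"gripper":0},
  {"xyz":[0,0,0],"angular":[0,0,0],"gripper":0},
])

```text
clock: 3.0
eef_pos: [0.6148, 0.1189, 0.0607]
orientation: [2.329, 2.107, 0.002]
ft_force: [-0.3, -0.0, 0.1]
grip_width: 0.0952
grasp_force: 0.0
```

Request:
send_rows([
  {"xyz":[0,0,0],"angular":[0,0,0],"gripper":1},
  {"xyz":[0,0,0],"angular":[0,0,0],"gripper":1},
  {"xyz":[0,0,0],"angular":[0,0,0],"gripper":1},
  {"xyz":[0,0,0],"angular":[0,0,0],"gripper":1},
  {"xyz":[0,0,0],"angular":[0,0,0],"gripper":1},
  {"xyz":[0,0,0],"angular":[0,0,0],"gripper":1},
  {"xyz":[0,0,0],"angular":[0,0,0],"gripper":1},
  {"xyz":[0,0,0],"angular":[0,0,0],"gripper":1},
], force=25)

```text
clock: 3.8
eef_pos: [0.6145, 0.1183, 0.0595]
orientation: [2.331, 2.106, 0.0]
ft_force: [-0.2, -0.1, 0.2]
grip_width: 0.0364
grasp_force: 0.0
```

Request:
send_rows([
  {"xyz":[0,0,0],"angular":[0,0,0],"gripper":1},
  {"xyz":[0,0,0],"angular":[0,0,0],"gripper":1},
  {"xyz":[0,0,0],"angular":[0,0,0],"gripper":1},
  {"xyz":[0,0,0],"angular":[0,0,0],"gripper":1},
  {"xyz":[0,0,0],"angular":[0,0,0],"gripper":1},
  {"xyz":[0,0,0],"angular":[0,0,0],"gripper":1},
], force=25)

```text
clock: 4.4
eef_pos: [0.6143, 0.1183, 0.0594]
orientation: [-2.331, -2.106, 0.0]
ft_force: [0.5, 0.7, -1.6]
grip_width: 0.0153
grasp_force: 25.0
```

Request:
send_rows([
  {"xyz":[0,0,0.4],"gripper":1,"angular":[0,0,0]},
  {"xyz":[0,0,0.9],"gripper":1,"angular":[0,0,0]},
  {"xyz":[0,0,0.9],"gripper":1,"angular":[0,0,0]},
  {"xyz":[0,0,0.8],"gripper":1,"angular":[0,0,0]},
  {"xyz":[-0.05,-0.6,0.5],"gripper":1,"angular":[0,0,0]},
  {"xyz":[-0.05,-0.9,0],"gripper":1,"angular":[0,0,0]},
  {"xyz":[-0.05,-0.9,0],"gripper":1,"angular":[0,0,0]},
  {"xyz":[-0.1,-0.9,0],"gripper":1,"angular":[0,0,0]},
  {"xyz":[-0.1,-0.9,0],"gripper":1,"angular":[0,0,0]},
  {"xyz":[-0.1,-0.9,0],"gripper":1,"angular":[0,0,0]},
])

```text
clock: 5.4
eef_pos: [0.5959, -0.0871, 0.1993]
orientation: [-2.33, -2.106, 0.0]
ft_force: [0.8, 0.1, -4.3]
grip_width: 0.0156
grasp_force: 25.0
```

Request:
send_rows([
  {"xyz":[0,-0.9,0],"gripper":1,"angular":[0,0,0]},
  {"xyz":[0,-0.8,0],"gripper":1,"angular":[0,0,0]},
  {"xyz":[0,-0.4,0],"gripper":1,"angular":[0,0,0]},
  {"xyz":[0,0,0],"gripper":1,"angular":[0,0,0]},
  {"xyz":[0,0,0],"gripper":1,"angular":[0,0,0]},
  {"xyz":[0,0,0],"gripper":1,"angular":[0,0,0]},
  {"xyz":[0,0,0],"gripper":1,"angular":[0,0,0]},
])

```text
clock: 6.1
eef_pos: [0.5965, -0.1686, 0.1996]
orientation: [-2.329, -2.108, -0.0]
ft_force: [-0.2, -0.1, -4.1]
grip_width: 0.0158
grasp_force: 25.0
```

```bash
python3 - <<'E'
from h import *
n="wrist";K,P,c=cam(n); s=manip.observe(); im=manip.capture(n); cv2.imwrite("pics/wrist3.png",im)
print(s["clock"],s["eef_pos"],s["grip_width"],s["grasp_force"])
print(proj(K,P,[.596,-.1,.076]))
for o in manip.outline_of(n,"cup_seat"): print(o["score"],o["rect"])
E
```

```text
6.1 [ 0.59654473 -0.16858313  0.19956994] 0.015789650310575085 24.993236660957336
[312.31152372 107.54331232]
0.63 [93.5, 87.9, 148.1, 155.8]
0.61 [266.9, 43.2, 360.6, 163.4]
```

View pics/wrist3.png

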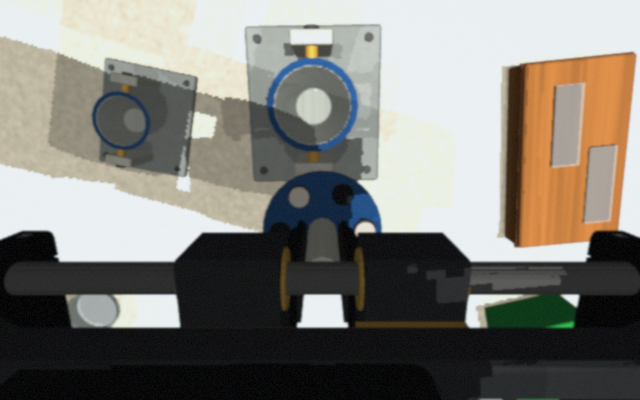

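The large cup's rim is centred at about (312,103), its pins run vertically in the picture (along the tool x axis), and the carrier hangs upright in the fingers. The cup is therefore at about (0.596, -0.0965).

Request:
send_rows([
  {"xyz":[0,0.7,0],"gripper":1,"angular":[0,0,0]},
  {"xyz":[0,0.7,0],"gripper":1,"angular":[0,0,0]},
  {"xyz":[0,0.44,0],"gripper":1,"angular":[0,0,0]},
  {"xyz":[0,0,0],"gripper":1,"angular":[0,0,0]},
  {"xyz":[0,0,-0.5],"gripper":1,"angular":[0,0,0]},
  {"xyz":[0,0,-0.5],"gripper":1,"angular":[0,0,0]},
  {"xyz":[0,0,-0.4],"gripper":1,"angular":[0,0,0]},
  {"xyz":[0,0,-0.3],"gripper":1,"angular":[0,0,0]},
  {"xyz":[0,0,0],"gripper":1,"angular":[0,0,0]},
])

```text
clock: 7.1
eef_pos: [0.5959, -0.0964, 0.1301]
orientation: [-2.33, -2.105, 0.002]
ft_force: [0.4, 0.4, -2.9]
grip_width: 0.0156
grasp_force: 25.0
```

Request:
send_rows([
  {"xyz":[0,0,-0.2],"gripper":1,"angular":[0,0,0]},
  {"xyz":[0,0,-0.2],"gripper":1,"angular":[0,0,0]},
  {"xyz":[0,0,-0.15],"gripper":1,"angular":[0,0,0]},
  {"xyz":[0,0,-0.1],"gripper":1,"angular":[0,0,0]},
  {"xyz":[0,0,0],"gripper":1,"angular":[0,0,0]},
  {"xyz":[0,0,0],"gripper":1,"angular":[0,0,0]},
])

```text
clock: 7.7
eef_pos: [0.5961, -0.097, 0.1058]
orientation: [2.33, 2.107, -0.002]
ft_force: [-4.4, -5.5, 0.2]
grip_width: 0.0155
grasp_force: 25.0
```

Request:
send_rows([
  {"xyz":[-0.04,-0.04,-0.02],"gripper":1,"angular":[0,0,0]},
  {"xyz":[0,0,-0.03],"gripper":1,"angular":[0,0,0]},
  {"xyz":[0,0,0],"gripper":1,"angular":[0,0,0]},
  {"xyz":[0,0,0],"gripper":1,"angular":[0,0,0]},
  {"xyz":[0,0,0],"gripper":1,"angular":[0,0,0]},
])

```text
clock: 8.2
eef_pos: [0.5956, -0.0979, 0.1049]
orientation: [2.329, 2.105, 0.002]
ft_force: [-1.2, -0.3, 10.0]
grip_width: 0.0152
grasp_force: 25.0
```

```bash
python3 - <<'E'
from h import *
for n in ("scene","side"):
    im=manip.capture(n); cv2.imwrite(f"pics/{n}4.png",im)
a=cv2.imread("pics/scene4.png")[140:290,170:330];b=cv2.imread("pics/side4.png")[150:300,310:470]
cv2.imwrite("pics/c4.png",cv2.resize(np.hstack([a,b]),None,fx=2.5,fy=2.5))
E
```

```text
(no output)
```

View pics/c4.png

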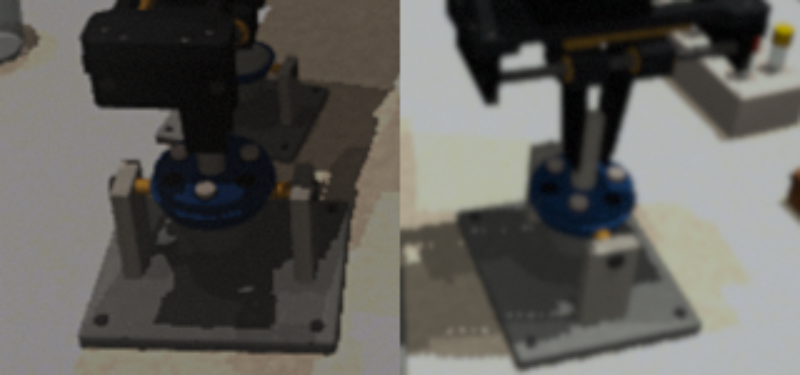

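The carrier is seated, with its flange level on the cup rim and the wrist showing 10 N of support. I'm releasing it partway, to an opening of about 38 mm.

Request:
send_rows([
  {"xyz":[0,0,0],"gripper":0.6,"angular":[0,0,0]},
  {"xyz":[0,0,0],"gripper":0.6,"angular":[0,0,0]},
  {"xyz":[0,0,0],"gripper":0.6,"angular":[0,0,0]},
  {"xyz":[0,0,0],"gripper":0.6,"angular":[0,0,0]},
  {"xyz":[0,0,0],"gripper":0.6,"angular":[0,0,0]},
  {"xyz":[0,0,0],"gripper":0.6,"angular":[0,0,0]},
  {"xyz":[0,0,0],"gripper":0.6,"angular":[0,0,0]},
  {"xyz":[0,0,0],"gripper":0.6,"angular":[0,0,0]},
  {"xyz":[0,0,0],"gripper":0.6,"angular":[0,0,0]},
  {"xyz":[0,0,0],"gripper":0.6,"angular":[0,0,0]},
])

```text
clock: 9.3
eef_pos: [0.5949, -0.0977, 0.1036]
orientation: [2.331, 2.106, 0.0]
ft_force: [1.1, 0.3, 0.1]
grip_width: 0.0382
grasp_force: 0.0
```

Request:
send_rows([
  {"xyz":[0,0,0],"gripper":0.6,"angular":[0,0,0]},
  {"xyz":[0,0,0],"gripper":0.6,"angular":[0,0,0]},
  {"xyz":[0,0,0],"gripper":0.6,"angular":[0,0,0]},
  {"xyz":[0,0,0],"gripper":0.6,"angular":[0,0,0]},
  {"xyz":[0,0,0],"gripper":0.6,"angular":[0,0,0]},
  {"xyz":[0,0,0],"gripper":0.6,"angular":[0,0,0]},
  {"xyz":[0,0,0],"gripper":0.6,"angular":[0,0,0]},
  {"xyz":[0,0,0],"gripper":0.6,"angular":[0,0,0]},
])

```text
clock: 10.1
eef_pos: [0.5949, -0.0977, 0.1035]
orientation: [2.331, 2.106, 0.0]
ft_force: [-0.6, -0.4, -0.2]
grip_width: 0.038
grasp_force: 0.0
```

```bash
python3 - <<'E'
from h import *
for n in ("scene","side"):
    im=manip.capture(n); cv2.imwrite(f"pics/{n}5.png",im)
a=cv2.imread("pics/scene5.png")[140:290,170:330];b=cv2.imread("pics/side5.png")[150:300,310:470]
cv2.imwrite("pics/c5.png",cv2.resize(np.hstack([a,b]),None,fx=2.5,fy=2.5))
print(manip.observe()["ft_force"])
E
```

```text
[-0.46014926  1.33908853 -0.40500374]
```

View pics/c5.png

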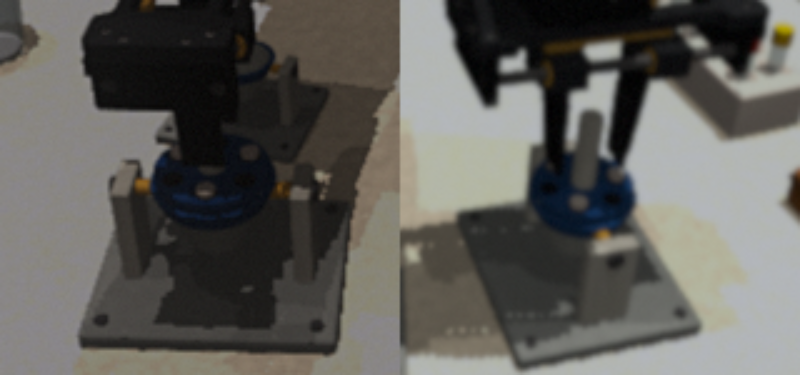

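Level and untouched: the side view shows the stem at (588,150) between the fingers, with a clear gap on both sides. Now rocking it along the cup's x.

Request:
send_rows([
  {"xyz":[0,0,0.2],"gripper":0.6,"angular":[0,0,0]},
  {"xyz":[0.1,-0.01,0],"gripper":0.6,"angular":[0,0,0]},
  {"xyz":[0.1,-0.01,0],"gripper":0.6,"angular":[0,0,0]},
  {"xyz":[0.1,-0.01,0],"gripper":0.6,"angular":[0,0,0]},
  {"xyz":[0.1,-0.01,0],"gripper":0.6,"angular":[0,0,0]},
  {"xyz":[0.1,-0.01,0],"gripper":0.6,"angular":[0,0,0]},
  {"xyz":[0.1,-0.01,0],"gripper":0.6,"angular":[0,0,0]},
  {"xyz":[0,0,0],"gripper":0.6,"angular":[0,0,0]},
  {"xyz":[0,0,0],"gripper":0.6,"angular":[0,0,0]},
  {"xyz":[0,0,0],"gripper":0.6,"angular":[0,0,0]},
])

```text
clock: 11.2
eef_pos: [0.6187, -0.1001, 0.1115]
orientation: [-2.331, -2.106, 0.0]
ft_force: [-1.6, -0.5, 0.1]
grip_width: 0.0385
grasp_force: 0.4
```

Request:
send_rows([
  {"xyz":[0,0,0],"gripper":0.6,"angular":[0,0,0]},
  {"xyz":[0,0,0],"gripper":0.6,"angular":[0,0,0]},
  {"xyz":[0,0,0],"gripper":0.6,"angular":[0,0,0]},
  {"xyz":[0,0,0],"gripper":0.6,"angular":[0,0,0]},
  {"xyz":[0,0,0],"gripper":0.6,"angular":[0,0,0]},
])

```text
clock: 11.7
eef_pos: [0.6188, -0.1001, 0.1115]
orientation: [2.331, 2.106, 0.0]
ft_force: [-0.5, 1.0, -0.1]
grip_width: 0.0382
grasp_force: 0.4
```

```bash
python3 - <<'E'
from h import *
for n in ("scene","side"):
    im=manip.capture(n); cv2.imwrite(f"pics/{n}6.png",im)
a=cv2.imread("pics/scene6.png")[140:290,170:330];b=cv2.imread("pics/side6.png")[150:300,310:470]
cv2.imwrite("pics/c6.png",cv2.resize(np.hstack([a,b]),None,fx=2.5,fy=2.5))
E
```

```text
(no output)
```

View pics/c6.png

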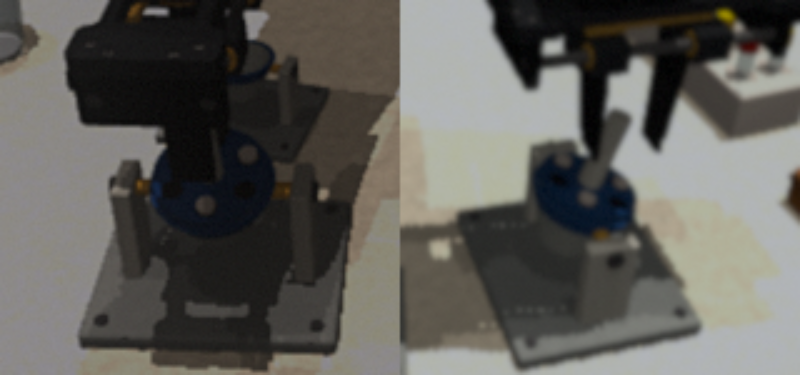

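The side view shows cup and carrier tilted together by about 20° (stem leaning from (590,185) to (618,120)), with the left finger against the stem. Drawing back slowly, settling, then lifting clear.

Request:
send_rows([
  {"xyz":[-0.1,0.01,0],"gripper":0.6,"angular":[0,0,0]},
  {"xyz":[-0.1,0.01,0],"gripper":0.6,"angular":[0,0,0]},
  {"xyz":[-0.1,0.01,0],"gripper":0.6,"angular":[0,0,0]},
  {"xyz":[-0.1,0.01,0],"gripper":0.6,"angular":[0,0,0]},
  {"xyz":[-0.1,0.01,0],"gripper":0.6,"angular":[0,0,0]},
  {"xyz":[-0.1,0.01,0],"gripper":0.3,"angular":[0,0,0]},
  {"xyz":[0,0,0],"gripper":0.3,"angular":[0,0,0]},
  {"xyz":[0,0,0],"gripper":0.3,"angular":[0,0,0]},
  {"xyz":[0,0,0],"gripper":0.3,"angular":[0,0,0]},
  {"xyz":[0,0,0],"gripper":0.3,"angular":[0,0,0]},
])

```text
clock: 12.8
eef_pos: [0.595, -0.0977, 0.1115]
orientation: [2.331, 2.106, 0.0]
ft_force: [0.8, 0.5, -0.8]
grip_width: 0.0659
grasp_force: 0.0
```

Request:
send_rows([
  {"xyz":[0,0,0.3],"gripper":0.3,"angular":[0,0,0]},
  {"xyz":[0,0,0.6],"gripper":0.3,"angular":[0,0,0]},
  {"xyz":[0,0,0.8],"gripper":0.3,"angular":[0,0,0]},
  {"xyz":[0,0,0.8],"gripper":0.3,"angular":[0,0,0]},
  {"xyz":[0,0,0.4],"gripper":0.3,"angular":[0,0,0]},
  {"xyz":[0,0,0],"gripper":0.3,"angular":[0,0,0]},
  {"xyz":[0,0,0],"gripper":0.3,"angular":[0,0,0]},
  {"xyz":[0,0,0],"gripper":0.3,"angular":[0,0,0]},
  {"xyz":[0,0,0],"gripper":0.3,"angular":[0,0,0]},
  {"xyz":[0,0,0],"gripper":0.3,"angular":[0,0,0]},
])

```text
clock: 13.8
eef_pos: [0.5947, -0.0977, 0.2267]
orientation: [-2.33, -2.106, 0.001]
ft_force: [-0.4, 0.1, -0.1]
grip_width: 0.0666
grasp_force: 0.0
```

Request:
send_rows([
  {"xyz":[0,0,0],"gripper":0.3,"angular":[0,0,0]},
  {"xyz":[0,0,0],"gripper":0.3,"angular":[0,0,0]},
  {"xyz":[0,0,0],"gripper":0.3,"angular":[0,0,0]},
  {"xyz":[0,0,0],"gripper":0.3,"angular":[0,0,0]},
  {"xyz":[0,0,0],"gripper":0.3,"angular":[0,0,0]},
  {"xyz":[0,0,0],"gripper":0.3,"angular":[0,0,0]},
  {"xyz":[0,0,0],"gripper":0.3,"angular":[0,0,0]},
  {"xyz":[0,0,0],"gripper":0.3,"angular":[0,0,0]},
  {"xyz":[0,0,0],"gripper":0.3,"angular":[0,0,0]},
  {"xyz":[0,0,0],"gripper":0.3,"angular":[0,0,0]},
])

```text
clock: 14.8
eef_pos: [0.5949, -0.0977, 0.2276]
orientation: [2.331, 2.106, 0.0]
ft_force: [-0.1, 0.4, -0.5]
grip_width: 0.0663
grasp_force: 0.0
```

```bash
python3 - <<'E'
from h import *
for n in ("scene","side"):
    im=manip.capture(n); cv2.imwrite(f"pics/{n}7.png",im)
a=cv2.imread("pics/scene7.png")[140:290,170:330];b=cv2.imread("pics/side7.png")[150:300,310:470]
cv2.imwrite("pics/c7.png",cv2.resize(np.hstack([a,b]),None,fx=2.5,fy=2.5))
E
```

```text
(no output)
```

View pics/c7.png

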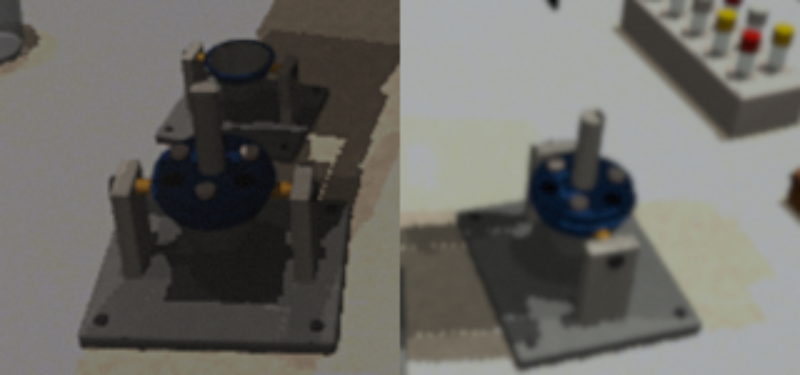

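The carrier is home with the stem upright (flange at (212,180) and (582,190)), the cup is level and the gripper is clear. Handing in.

```bash
python3 -c "
from rig import manip
print(manip.finish_job())"
```

```text
the job is handed in; nothing more can be done
None
```

I seated the blue carrier home in the large cup, released it, rocked cup and carrier about 20° and drew back; they swung level again, the orange carrier was never approached, and the job is handed in (no verdict was returned).

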